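# Load a bracket onto the fixture's locating pin

## Task

Load the bracket that has the square post and the pin hole onto the assembly fixture, hole end towards the white end plate: bring it over the bed, rest it gently on top of the locating pin with its hole over the end of the slot farther from that end plate, then keep it lightly pressed on the pin and slide it towards the end plate until the hole drops over the pin and the plate lies flush on the bed and square with it, and let go. The pin may stand anywhere in its slot, so feel for it; never force or drop the bracket on it (stay well under 35 N). Leave the look-alike bracket and everything else on the bench where it is.

Things in the scene. Friction and masses are not known exactly. Their poses are not given: they have to be found in the camera images.
- bracket_post (a point): middle of the upright black post of the wanted bracket, on its axis, 34 mm above the plate's underside (the plate starts flat on the bench). z up, x along the plate to its hole end. Post 40 mm (x) by 26 mm (y), from 6 to 56 mm above the underside: grip it across the 26 mm. It stands on a steel plate 120 x 60 x 6 mm; in all about 0.4 kg
- bracket_hole (a point): centre, at the plate's underside, of the wanted bracket's 9.5 mm through hole, 38 mm along x from the post's axis; axes as for the post. The plate reaches 70 mm from the post's axis towards +x, 50 mm towards -x, 30 mm to either side. The two small dark dots at its -x end are only marks
- fixture: fixed assembly fixture: flat aluminium bed, top 20 mm above the bench. Origin on the bench, z up: the bed spans x -110 to +130 mm, y -55 to +55 mm. Across its +x end stands a white end plate, top 60 mm above the bench, inner face at x = +116 mm
- fixture_slot (a point): middle of the dark 36 x 10 mm slot on the bed's top, at x = +38 mm, y = 0 of the fixture; axes as the fixture's, slot along x. In it stands a rigid 8 mm steel locating pin, 8 mm proud of the bed, its top 2 mm chamfered to 5 mm across. The pin is on the slot's line but clamped by hand anywhere within 10 mm either way of the middle: not measured. Pushing will not shift it
- blank_mid (a point): a look-alike bracket that is not wanted: same steel plate, but no 9 mm hole, and a round black post 30 mm across and 35 mm high; point 20 mm above its underside, on the post's axis
- battery_a: black sealed battery, 150 x 65 x 90 mm, heavy; origin at the centre of its underside
- battery_b: a second such battery
- screwdriver: screwdriver lying on the bench; origin under its middle
- hammer: hammer lying on the bench; origin under its middle
- tape: roll of paper tape lying flat, 72 mm across, 24 mm high; origin at the centre of its underside
- tin: open aluminium cup, 68 mm across, 70 mm high; origin at the centre of its underside
Mind the look-alikes: they are no part of the job. Leave any brown or red look-alike of the part that bears bracket_post alone.

How it is judged:
By the outcome, as a careful person would: the job done as asked, in the order asked, and still so for the second after the job is handed in, with the robot touching nothing.
It also fails if it takes over 64 s, if anything falls off the work surface, if the arm or the gripper's body presses on something with over 40 N, if the wrist force passes 120 N, or if a joint passes its speed limit or range.

## Robot

A 6-joint arm with a two-finger parallel gripper is mounted at the origin on the work surface. World frame = base frame: x ahead of the robot, y to its left, z up, the work surface at z = 0. Lengths are in m, angles in rad, forces in N, time in s.
With the tool pointing down it reaches from about 0.325 to 0.9 m from the base axis. Payload 6.1 kg.
Tool frame: the origin (TCP) lies at the very end of the fingers, on their centre line; the grasp point (between the pads) lies 19 mm behind it (pinch_z is the distance from the TCP to the grasp point, in m); z points along the fingers, y is the line along which they close (so a half turn about z gives the same grasp; the last joint's range is limited). The gripper opens to 85 mm and grips with 20 to 120 N. Pads are 22 mm wide; open, the fingers measure 114 mm over their backs; the gripper's body (76 mm by 85 mm) begins 54 mm behind the grasp point. The pads swing forward as they close: fully open they stand 13 mm farther back than shut.
Start: joints at [-1.243, 0.22, 1.526, -0, 1.395, -0.126], TCP at [0.274, -0.562, 0.21] pointing down, gripper open.
Joint ranges: [-2.98, 2.98], [-0.91, 2.08], [0.09, 2.57], [-1.24, 4.39], [0.2, 2.65], [-2.68, 2.68]. Speed limits (rad/s): [2.57, 2.57, 3.01, 3.14, 3.14, 3.14].

## Interface

Orientations are given as a rotation vector (axis times angle).
In Python, from workcell import move_to, move_linear, movej, release, grasp, wait, solve_ik, capture, get_calibration, Unreachable, hand_in, current_t, current_q, current_qd, current_joint_torque, current_eef_pos, current_tcp_rot, current_contact_force, current_ft_torque, current_width, current_finger_force, pinch_z gives the robot as it stands. The module is installed in compiled form; this text tells all that it offers. Calls block until the motion is done:
- move_to(position, orientation): joint-space move of the TCP to a pose.
- move_linear(position, rot=None, speed=0.15, threshold=None): straight line of the TCP; rot=None keeps the orientation; speed is the mean speed in m/s. With threshold (N) it stops when the force on the tool has changed by that much, and returns True; else False.
- movej(angles): joint-space move.
- release() and grasp(grasp_force=None): open the fingers fully, or close them until they stop; grasp_force is the grip in N (None keeps the last).
- wait(seconds).
- solve_ik(position, orientation): joint angles nearest the present ones, or None.
- capture(name): name is "side" or "top" or "wrist"; returns (picture, depth): 420x560x3 uint8, red, green, blue; 420x560 float32, m along the optical axis (not along the pixel's ray), 0 where there is no reading.
- get_calibration(name): a dict with "mtx" (3x3 intrinsics, pixels), "world_to_cam" (4x4, takes a point from world to camera coordinates). Camera axes: x right, y up, looking along -z (the intrinsics and any distortion apply to the point x, -y, -z); pixel columns grow to the right and rows downward; lengths in m; the calibration is good to about 2 mm. The wrist camera is an equidistant fisheye: a pixel r from the principal point sees the ray r / f radians off the axis. A picture is of the moment at which its call begins: read the wrist's pose just before it. get_calibration takes no time and is no camera call; for the wrist camera it gives the pose at the moment of the call.
A pose or a line that the arm cannot do raises Unreachable and nothing moves.
- hand_in(): hands the job in; it is judged then, once.
Readings, each from a call of its own:
- current_t(): time.
- current_q(): joint angles.
- current_qd(): joint speeds.
- current_joint_torque(): joint torques, N m.
- current_eef_pos(): TCP position.
- current_tcp_rot(): TCP orientation.
- current_contact_force(): force on the tool from outside, world axes, zero at the start.
- current_ft_torque(): the same for the moment, N m.
- current_width(): opening from 0.0 (shut) to 1.0 (fully open).
- current_finger_force(): force on a finger pad.
Only numpy, scipy, OpenCV 4.12 (cv2) and the standard library are available. Lean on these libraries where they do the work, as an engineer would, in place of code of your own. Each camera call takes 0.05 s, during which the arm holds its last target. There are 200 camera calls.

## Working session

There is one attempt and no reset: what is moved stays moved. The work goes in short steps, each a Python script; the robot and the scene stay as the last script left them, time stands still between calls to the robot, and variables do not carry over. Pictures are saved under pics/ and viewed, at most 10 in all, crops included, and the job is handed in when it is done.

```bash
mkdir -p pics; python3 - <<'E'
from workcell import *
import cv2,numpy as np
for n in ("top","side"):
    p,d=capture(n); np.savez(f"{n}.npz",p=p,d=d); cv2.imwrite(f"pics/{n}0.png",p[:,:,::-1])
    c=get_calibration(n); print(n,c)
print(current_t(),pinch_z if not callable(pinch_z) else pinch_z())
E
```

```text
top {'mtx': array([[431.71909269,   0.        , 277.56346554],
       [  0.        , 431.71909269, 220.03302506],
       [  0.        ,   0.        ,   1.        ]]), 'world_to_cam': array([[-0.01631466, -0.99967182, -0.01975057,  0.03202678],
       [ 0.99126765, -0.01875629,  0.13052455, -0.54049128],
       [-0.13085216, -0.01744864,  0.99124833, -1.04458251],
       [ 0.        ,  0.        ,  0.        ,  1.        ]])}
side {'mtx': array([[415.60787398,   0.        , 282.38741879],
       [  0.        , 415.60787398, 209.16181015],
       [  0.        ,   0.        ,   1.        ]]), 'world_to_cam': array([[-0.97279766, -0.2313171 ,  0.01253425,  0.52740292],
       [ 0.15068099, -0.5907326 ,  0.79267284, -0.12168291],
       [-0.1759544 ,  0.77299896,  0.60951838, -1.12014223],
       [ 0.        ,  0.        ,  0.        ,  1.        ]])}
0.1 0.0187
```

View pics/top0.png

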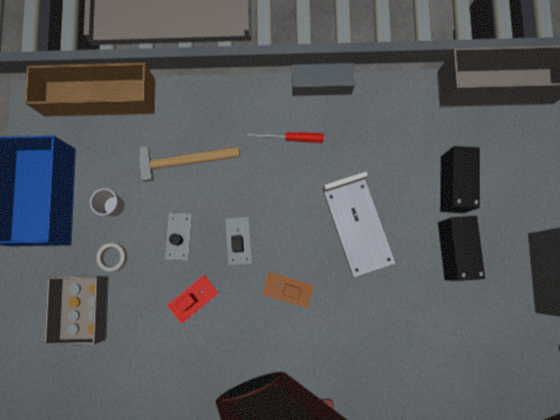

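View pics/side0.png

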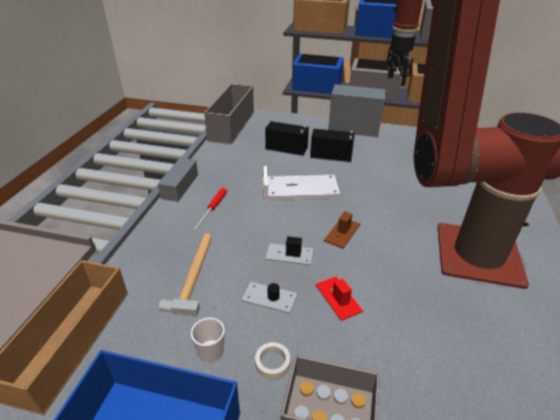

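Candidates (top view): steel plate with square post (238,243), steel with round post (177,239), red (194,300), brown (289,290). I choose (238,243). The fixture is at about (360,228), with its white end plate at (346,182).

```bash
python3 - <<'E'
import cv2,numpy as np
p=np.load("top.npz")["p"][:,:,::-1]
a=cv2.resize(p[205:275,200:270],(490,490),interpolation=cv2.INTER_CUBIC)   # x7
b=cv2.resize(p[165:285,315:401],(344,480),interpolation=cv2.INTER_CUBIC)    # x4
o=np.zeros((490,800,3),np.uint8)
b=b[:, :310]
o[:,:490]=a;o[:480,490:800]=b
cv2.imwrite("pics/crop1.png",o)
E
```

```text
(no output)
```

View pics/crop1.png

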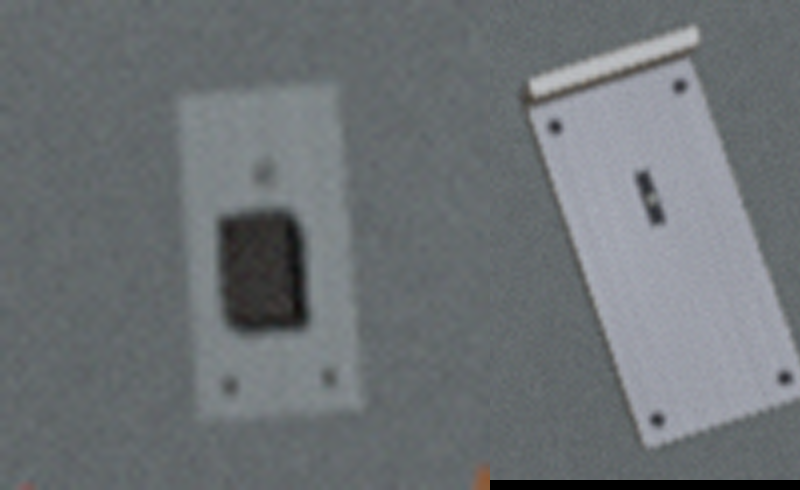

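```bash
cat > h.py <<'E'
from workcell import *
import cv2,numpy as np
from scipy.spatial.transform import Rotation as R
def ray(cal,u,v,fish=False):
    K=cal["mtx"];x=(u-K[0,2])/K[0,0];y=(v-K[1,2])/K[1,1]
    if fish:
        r=np.hypot(x,y); s=np.tan(r)/r if r>1e-9 else 1.; x*=s;y*=s
    T=np.linalg.inv(cal["world_to_cam"]); return T[:3,3],T[:3,:3]@np.array([x,-y,-1.])
def at(cal,u,v,z,fish=False):
    o,d=ray(cal,u,v,fish); return (o+d*(z-o[2])/d[2])[:2]
def pix(cal,P,fish=False):
    K=cal["mtx"];c=(cal["world_to_cam"]@np.r_[P,1])[:3]*[1,-1,-1]
    a=c[:2]/c[2]
    if fish: r=np.hypot(*a); a=a*(np.arctan(r)/r if r>1e-9 else 1.)
    return K[:2,:2]@a+K[:2,2]
def down(yaw):  # tool z down; tool x along (cos yaw, sin yaw), tool y = closing axis
    c,s=np.cos(yaw),np.sin(yaw)
    return R.from_matrix(np.array([[c,s,0],[s,-c,0],[0,0,-1.]])).as_rotvec()
def rectfit(pts):  # ordered corners -> center, yaw of long side 1->0 ...
    return np.mean(pts,0)
E
python3 - <<'E'
from h import *
c=get_calibration("top")
f7=lambda x,y:(200+(x+.5)/7-.5,205+(y+.5)/7-.5)
f4=lambda x,y:(315+(x-490+.5)/4-.5,165+(y+.5)/4-.5)
B=[at(c,*f7(*p),.006) for p in [(180,95),(338,85),(362,408),(200,418)]]
h=at(c,*f7(263,172),.006)
m=np.mean(B,0); v=(B[0]+B[1]-B[2]-B[3])/2
print("plate",m,np.linalg.norm(v),np.linalg.norm(B[0]-B[1]),"yaw",np.arctan2(v[1],v[0]),"hole",h)
u=v/np.linalg.norm(v); print("post",m-.01*u,"hole from plate",m+.028*u)
pt=[at(c,*f7(*p),.056) for p in [(222,218),(292,212),(302,325),(232,330)]];print("posttop",np.mean(pt,0))
D=[at(c,*f4(*p),.02) for p in [(555,127),(680,87),(785,378),(657,420)]]
w=(D[0]+D[1]-D[2]-D[3])/2
s=[at(c,*f4(*p),.02) for p in [(641,172),(657,223)]]
print("fix dots mid",np.mean(D,0),"yaw",np.arctan2(w[1],w[0]),np.linalg.norm(w),"slot",np.mean(s,0),np.linalg.norm(s[0]-s[1]))
print("pin~",at(c,*f4(652,199),.028))
print(down(0), current_tcp_rot(), R.from_rotvec(current_tcp_rot()).as_matrix())
k=get_calibration("wrist");T=np.linalg.inv(k["world_to_cam"]);print(k["mtx"],T[:3,3]-current_eef_pos(),-T[:3,2])
E
```

```text
plate [0.494375   0.12486561] 0.11883298815802613 0.058392036054970925 yaw 0.06352870874928634 hole [0.52325643 0.12727618]
post [0.48439517 0.12423075] hole from plate [0.52231851 0.12664321]
posttop [0.48286076 0.12215692]
fix dots mid [ 0.52027949 -0.18321545] yaw 0.29891371770259695 0.1951463678917722 slot [ 0.55482216 -0.17217364] 0.03399655987226872
pin~ [ 0.55265741 -0.17273066]
[3.14159265 0.         0.        ] [-3.05933870e+00 -7.06320237e-01  2.65920318e-04] [[ 8.98789693e-01  4.38379709e-01 -5.64815559e-04]
 [ 4.38380010e-01 -8.98788128e-01  1.69345550e-03]
 [ 2.34727009e-04 -1.76966420e-03 -9.99998407e-01]]
[[325.1922621    0.         282.61659824]
 [  0.         325.1922621  207.17247492]
 [  0.           0.           1.        ]] [0.05945408 0.02782185 0.16457764] [-0.23597094 -0.11201891 -0.96528207]
```

```bash
python3 - <<'E'
from h import *
import pickle
def shot(n,xy,z,yaw):
    move_to([*xy,z],down(yaw)); wait(.2)
    k=get_calibration("wrist"); p,d=capture("wrist"); pickle.dump((k,p,d),open(n+".pkl","wb")); cv2.imwrite(f"pics/{n}.png",p[:,:,::-1])
f=np.array([np.cos(.299),np.sin(.299)])
shot("wf",np.array([.555,-.172])-.04*f,.17,.299)
g=np.array([np.cos(.0635),np.sin(.0635)])
shot("wb",np.array([.484,.1235])-.02*g,.15,.0635)
for n,P in (("wf",(.555,-.172,.02)),("wb",(.522,.1266,.006))):
    print(n,pix(pickle.load(open(n+".pkl","rb"))[0],P,True))
print(current_t(),current_q())
a=cv2.imread("pics/wf.png");b=cv2.imread("pics/wb.png")
cv2.imwrite("pics/w2.png",np.hstack([cv2.resize(a,(400,300)),cv2.resize(b,(400,300))]))
E
```

```text
wf [281.16242457 147.30041655]
wb [280.13782542 129.83854596]
3.4333 [ 9.12392870e-02 -7.84462624e-02  1.95830060e+00 -1.00308794e-04
  1.26170019e+00  1.60005441e+00]
```

View pics/w2.png

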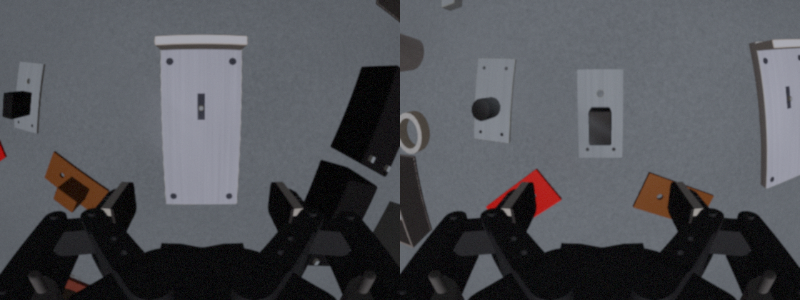

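```bash
python3 - <<'E'
import cv2,numpy as np
a=cv2.imread("pics/wf.png")[70:290,215:350];b=cv2.imread("pics/wb.png")[88:228,240:320]
a=cv2.resize(a,None,fx=2.5,fy=2.5,interpolation=cv2.INTER_CUBIC);b=cv2.resize(b,None,fx=4,fy=4,interpolation=cv2.INTER_CUBIC)
o=np.zeros((560,700,3),np.uint8);o[:a.shape[0],:a.shape[1]]=a;o[:,350:670]=b
cv2.imwrite("pics/c2.png",o)
E
```

```text
(no output)
```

View pics/c2.png

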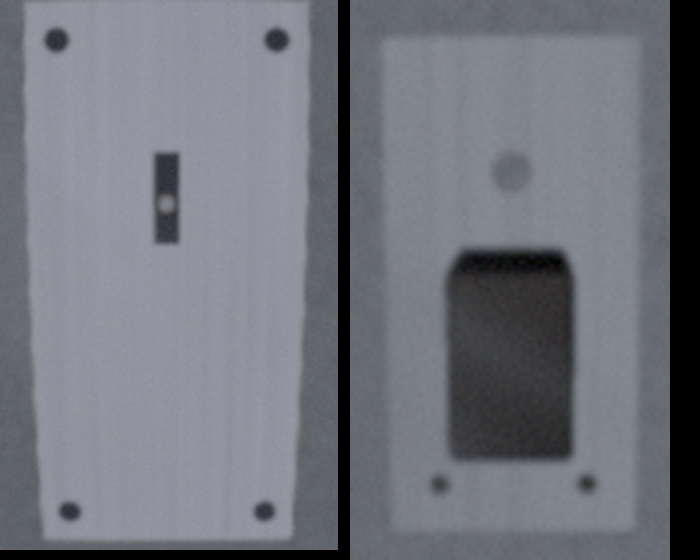

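```bash
python3 - <<'E'
from h import *
import pickle
kf=pickle.load(open("wf.pkl","rb"))[0];kb=pickle.load(open("wb.pkl","rb"))[0]
ff=lambda x,y,z=.02:at(kf,215+(x+.5)/2.5-.5,70+(y+.5)/2.5-.5,z,True)
fb=lambda x,y,z=.006:at(kb,240+(x-350+.5)/4-.5,88+(y+.5)/4-.5,z,True)
D=[ff(*p) for p in [(57,40),(277,40),(264,512),(70,512)]]
w=(D[0]+D[1]-D[2]-D[3])/2
s=[ff(167,152),ff(167,243)]
print("fix",np.mean(D,0),np.arctan2(w[1],w[0]),np.linalg.norm(w),"slot",np.mean(s,0),np.linalg.norm(s[0]-s[1]),"pin",ff(167,204,.028))
B=[fb(*p) for p in [(384,37),(639,37),(636,530),(391,530)]]
v=(B[0]+B[1]-B[2]-B[3])/2;u=v/np.linalg.norm(v)
print("plate",np.mean(B,0),np.linalg.norm(v),np.linalg.norm(B[0]-B[1]),"yaw",np.arctan2(v[1],v[0]),"hole",fb(512,171),fb(512,171)-.038*u,"post",np.mean(B,0)-.01*u)
print("posttop back",fb(451,458,.056),fb(573,458,.056),"mid",fb(512,458,.056)+.02*u)
E
```

```text
fix [ 0.51922478 -0.1832089 ] 0.29631163015220036 0.1959789860101416 slot [ 0.55371016 -0.17273363] 0.03550934836215405 pin [ 0.55208845 -0.17326567]
plate [0.49351107 0.12481745] 0.12041652654244028 0.05970837984471172 yaw 0.06414196463393511 hole [0.52149063 0.12658123] [0.48356878 0.12414551] post [0.48353163 0.12417647]
posttop back [0.46384361 0.13525126] [0.46538231 0.11024702] mid [0.48456901 0.12402587]
```

```bash
python3 - <<'E'
from h import *
r=down(.064); P=[.4838,.1241]
move_to([*P,.08],r)
move_linear([*P,.019],speed=.08,threshold=8)
print(current_eef_pos(),current_contact_force())
grasp(70); print(current_width(),current_finger_force(),current_contact_force())
move_linear([*P,.12],speed=.12); wait(.2)
print(current_contact_force(),current_ft_torque(),current_t())
S=np.array([.5540,-.1725]);a=.297;f=np.array([np.cos(a),np.sin(a)])
Q=S-f*(.038+.016)
move_to([*Q,.12],down(a)); wait(.3)
move_linear([*Q,.06],speed=.1);wait(.3)
print(current_eef_pos(),current_contact_force(),current_width(),current_t(),R.from_rotvec(current_tcp_rot()).as_matrix()[:,0])
k=get_calibration("wrist");p,d=capture("wrist")
cv2.imwrite("pics/g1.png",p[:,:,::-1])
cv2.imwrite("pics/gs.png",cv2.resize(capture("side")[0][130:250,230:400,::-1],None,fx=4,fy=4))
E
```

```text
[0.48426702 0.1241581  0.01941745] [-0.09914154 -1.25413249  0.24406659]
0.2832881785366071 69.11872744560242 [-0.59785583  1.41118039  4.67611319]
[-2.01581797e-01  1.57473909e-03 -4.89026800e+00] [-0.00957991  0.03636629 -0.01100395] 6.5083
[ 0.50280549 -0.18855598  0.06067201] [-1.56023873  0.1346157  -4.01144551] 0.2869769108520064 9.05 [9.56215806e-01 2.92661287e-01 8.39017652e-04]
```

View pics/g1.png

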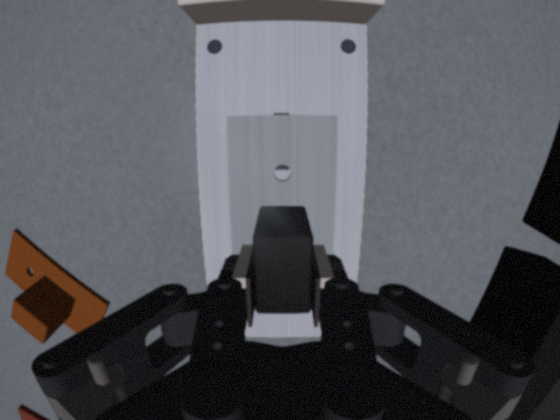

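The bracket is held level over the bed, with its hole at (283,173), its front edge at row 116 and the far end of the slot visible at (282,113).

```bash
python3 - <<'E'
from h import *
k=get_calibration("wrist");e=current_eef_pos();a=.297;f=np.array([np.cos(a),np.sin(a)]);n=np.array([-f[1],f[0]])
S=np.array([.5540,-.1725]);zt=e[2]-.0194+.006
for u,v,z in((283,173,zt),(229,117,zt),(337,116,zt),(282,113,.02),(214,46,.02),(348,46,.02)):
    q=at(k,u,v,z,True); print((u,v),"from tcp",(q-e[:2])@f,(q-e[:2])@n," from slot",(q-S)@f,(q-S)@n)
E
```

```text
(283, 173) from tcp 0.03717542749497176 -0.0008477413783032021  from slot -0.016668307999564633 -0.0010269615901737554
(229, 117) from tcp 0.06852965514944324 0.028577177645292575  from slot 0.014685919654906844 0.028397957433422022
(337, 116) from tcp 0.06905958534211272 -0.030299082084074246  from slot 0.01521584984757632 -0.0304783022959448
(282, 113) from tcp 0.07094310072244536 -0.0002579422310180271  from slot 0.01709936522790897 -0.00043716244288858133
(214, 46) from tcp 0.11561036975144798 0.04260733123808609  from slot 0.06176663425691158 0.042428111026215534
(348, 46) from tcp 0.11540519517171152 -0.0418381466560689  from slot 0.061561459677175134 -0.04201736686793946
```

```bash
cat >> h.py <<'E'
a=.297;f=np.array([np.cos(a),np.sin(a)]);n=np.array([-f[1],f[0]]);S=np.array([.5540,-.1725])
def F(): # mean over few samples, in fixture axes
    L=[]
    for _ in range(4): L.append(current_contact_force()); wait(.02)
    v=np.mean(L,0); return np.array([v[:2]@f,v[:2]@n,v[2]])
E
python3 - <<'E'
from h import *
tgt=S-f*(.038+.016)+n*.0005
move_linear([*tgt,.052],speed=.03); wait(.3)
b=F(); np.save("base.npy",b); print("base",b,current_eef_pos())
hit=move_linear([*tgt,.043],speed=.006,threshold=3)
print(hit,current_eef_pos(),F()-b,current_t())
wait(.2);print(current_eef_pos(),F()-b,current_ft_torque())
E
```

```text
base [-0.09032315 -0.01518157 -4.7969131 ] [ 0.50233493 -0.1879016   0.05214177]
True [ 0.50172815 -0.18784158  0.04658415] [-1.03319026 -1.04186843  8.18671989] 10.8917
[ 0.50147383 -0.18781195  0.0462468 ] [-1.70662529 -1.93729959 10.93023446] [-0.26384312 -0.3591493  -0.06004773]
```

```bash
python3 - <<'E'
from h import *
b=np.load("base.npy"); e=current_eef_pos(); z=e[2]+.0004; x=-.016; z0=None
i=0
while x<.012:
    x+= .001 if x<-.006 else .0005
    q=S+f*(x-.038)+n*.0005
    move_linear([*q,z],speed=.02); w=F()-b; e=current_eef_pos()
    if i%2==0 or abs(e[2]-.0467)>.0007: print("x %.4f act %.4f lat %.4f z %.5f cmd %.5f"%(x,(e[:2]-S)@f+.038,(e[:2]-S)@n,e[2],z),w.round(1))
    i+=1
    if z0 is None and i==3: z0=e[2]
    if z0 and e[2]<z0-.0012: print("drop");break
    if w[2]>18 or abs(w[0])>15 or abs(w[1])>12: print("force");break
    z+=np.clip((w[2]-5)*.00006,-.0004,.0004)
print(current_t())
E
```

```text
x -0.0150 act -0.0153 lat 0.0004 z 0.04672 cmd 0.04665 [-4.  -0.8 10. ]
x -0.0130 act -0.0131 lat 0.0007 z 0.04700 cmd 0.04723 [-3.5 -0.6  7.6]
x -0.0110 act -0.0110 lat 0.0008 z 0.04722 cmd 0.04745 [-1.8  0.1  4.2]
x -0.0090 act -0.0089 lat 0.0006 z 0.04729 cmd 0.04736 [-1.3  0.   4. ]
x -0.0070 act -0.0069 lat 0.0004 z 0.04727 cmd 0.04726 [-0.9  0.2  3.5]
x -0.0055 act -0.0055 lat 0.0005 z 0.04711 cmd 0.04709 [-1.5 -0.3  3.8]
x -0.0045 act -0.0045 lat 0.0006 z 0.04686 cmd 0.04695 [-0.7 -0.1  3.7]
x -0.0035 act -0.0035 lat 0.0006 z 0.04650 cmd 0.04663 [0.6 0.1 0.5]
x -0.0025 act -0.0026 lat 0.0006 z 0.04599 cmd 0.04607 [ 0.1 -0.1  0.6]
x -0.0020 act -0.0020 lat 0.0005 z 0.04578 cmd 0.04581 [-0.1 -0.3  0.4]
drop
16.9167
```

```bash
python3 - <<'E'
from h import *
b=np.load("base.npy"); x=-.0018; y=.0005
for i in range(14):
    z=current_eef_pos()[2]
    hit=move_linear([*(S+f*(x-.038)+n*y),max(z-.003,.036)],speed=.008,threshold=4)
    w=F()-b;e=current_eef_pos()
    print("x %.4f y %.4f act %.4f %.4f z %.5f"%(x,y,(e[:2]-S)@f+.038,(e[:2]-S)@n,e[2]),hit,w.round(1),current_ft_torque().round(2))
    if w[2]>20 or e[2]<.0402: break
    if hit:
        # unload, then yield towards the side force
        move_linear([*(S+f*(x-.038)+n*y),e[2]+.0003],speed=.02)
        x+=np.clip(w[0]*.0001,-.0005,.0005) if abs(w[0])>1.2 else .0003; y+=np.clip(w[1]*.0001,-.0004,.0004)
print(current_t())
E
```

```text
x -0.0018 y 0.0005 act -0.0018 0.0005 z 0.04277 False [ 0.1 -0.3  0.2] [-0.01  0.05  0.03]
x -0.0018 y 0.0005 act -0.0018 0.0005 z 0.03981 False [-0.7 -0.1  1.1] [ 0.02  0.05 -0.01]
18.1
```

```bash
python3 - <<'E'
from h import *
b=np.load("base.npy"); q=S+f*(-.0018-.038)+n*.0005
hit=move_linear([*q,.0365],speed=.006,threshold=4); w=F()-b;e=current_eef_pos()
print(hit,e,w.round(1),current_ft_torque().round(2),(e[:2]-S)@f+.038,(e[:2]-S)@n)
move_linear([*q,e[2]],speed=.02); wait(.2); w=F()-b
print(current_eef_pos(),w.round(1),current_ft_torque().round(2))
k=get_calibration("wrist");p,d=capture("wrist")
cv2.imwrite("pics/s1.png",p[0:340,130:430,::-1].repeat(1,0)); print(current_t())
E
```

```text
True [ 0.51576476 -0.18361743  0.03949816] [-0.2  0.8 11.5] [-0.1  -0.15  0.01] -0.0018148052762669425 0.0005589581319076908
[ 0.51591431 -0.18382861  0.0396006 ] [-0.9 -0.1  6.1] [-0.19 -0.07 -0.03]
19.0167
```

View pics/s1.png

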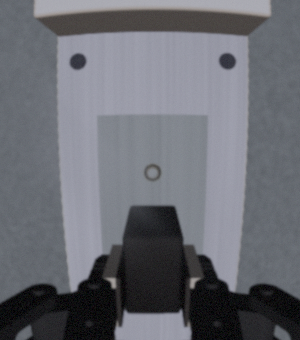

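The pin shows in the hole at (152,172), and the plate is seated and parallel to the bed's dots. Now I'll release and retreat.

```bash
python3 - <<'E'
from h import *
e=current_eef_pos(); release(); wait(.2)
move_linear([e[0],e[1],.17],speed=.1); wait(.3)
k=get_calibration("wrist");p,d=capture("wrist")
for m in(.01,): pass
P,D=capture("side");c=get_calibration("side")
o=np.zeros((560,800,3),np.uint8)
A=cv2.resize(p[60:340,190:390,::-1],(400,560),interpolation=cv2.INTER_CUBIC); B=cv2.resize(P[150:220,245:345,::-1],(400,280),interpolation=cv2.INTER_CUBIC)
o[:,:400]=A;o[:280,400:]=B;cv2.imwrite("pics/end.png",o);np.savez("end.npz",p=p,d=d,**k);print(current_t())
E
```

```text
21.6917
```

View pics/end.png

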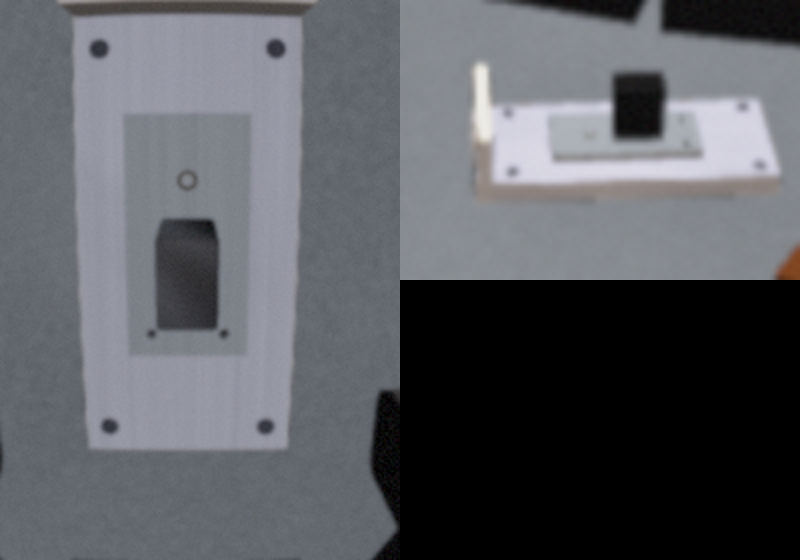

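The pin is visible inside the hole at (187,180), and the plate lies flat and square on the bed with the robot clear of it.

```bash
python3 -c "
from workcell import *
print(hand_in())"
```

```text
the job is handed in; nothing more can be done
None
```

The bracket is on the fixture with its hole over the pin, flush and square on the bed and released. The highest press I read on the pin or bed was about 11.5 N, and the job was handed in at about 22 s.

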